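# Clear the docking bay and slide the hump mould home

### The arm

A 6-joint arm with a two-finger parallel gripper is mounted at the origin on the work surface. World frame = base frame: x ahead of the robot, y to its left, z up, the work surface at z = 0. Lengths are in m, angles in degrees, forces in N, time in s.
With the tool pointing down it reaches from about 0.4 to 0.825 m from the base axis. Payload 7 kg.
Tool frame: the origin (TCP) lies at the very end of the fingers, on their centre line; the grasp point (between the pads) lies 19 mm behind it (ctrl.grip_depth is the distance from the TCP to the grasp point, in m); z points along the fingers, y is the line along which they close (so a half turn about z gives the same grasp; the last joint's range is limited). The gripper opens to 88 mm and grips with 3 to 60 N. Pads are 19 mm wide; open, the fingers measure 130 mm over their backs; the gripper's body (78 mm by 193 mm) begins 47 mm behind the grasp point.
Start: joints at [-49.326, 20.546, 0.682, 0, -70.136, -16.507], TCP at [0.276, -0.616, 0.227] pointing down, gripper open.
Joint ranges: [-176.03, 176.03], [-82.01, 121.73], [-58.28, 71.71], [-173.87, 95.51], [-174.79, -0.11], [-173.66, 173.66]. Speed limits (degrees/s): [136.94, 136.94, 172.46, 180, 180, 180].

### API

Orientations are given as [roll, pitch, yaw] about the fixed x, y, z axes, in that order (R = Rz(yaw) Ry(pitch) Rx(roll)).
In Python, from plant import get_obs, eyes, ctrl, spotter gives the robot as it stands.
- The arm moves only by the shell command python3 -m crank 'ROWS'. ROWS is JSON, one flat list of numbers, 7 for each row, row after row: the turn, a rotation vector about the tool's x, y, z in rad, then the shift along the tool's x, y, z in mm, then the opening, from 0 (shut) to 1 (fully open). A call has 1 to 5 rows; each row shifts and turns the commanded pose from where the row before left it, along the tool's axes as they then stand; what a row does not reach is not made up. A row lasts 1/8 s, in which the tool goes at most 62.5 mm and 10.7 degrees, less where a joint would pass 70% of its speed; a pose out of reach is approached as far as the arm can. A call is refused whole if a number of a shift passes 62.5 or a number of a turn 0.188, either way. A call with a gripper value outside its range is refused whole. The fingers move at their own pace and stop on an object; the grip force is fixed at half the most. Time passes only in rows, so rows that do not move let the fingers close. It gives the time, the measured TCP pose, the force, the opening and the grip force at its end, in the units of the state.
- get_obs(): the state, without advancing time (a new reading comes with each control period).
- eyes.snapshot(name): name is "side" or "top" or "wrist"; returns the picture (420x560x3 uint8, blue, green, red); there is no depth.
- eyes.camera_model(name): a dict with "fx", "fy", "cx", "cy" (pixels), "extrinsics" (4x4, takes a point from camera to world coordinates). Camera axes: x right, y down, z forward; pixel columns grow to the right and rows downward; lengths in m; the calibration is good to about 2 mm. The wrist camera is an equidistant fisheye: a pixel r from the principal point sees the ray r / f radians off the axis. A picture is of the moment at which its call begins: read the wrist's pose just before it. camera_model takes no time and is no camera call; for the wrist camera it gives the pose at the moment of the call.
- ctrl.close_job(): hands the job in; it is judged then, once.
Trained networks look in the newest picture that a camera, given by its name, has taken for a name from the list of things; names that differ only in an ending like _2 or _b are one class to them, and where a whole thing is asked for, a point or a joint stands for the part that bears it (a point fixed in the world has none). Each returns a list of dicts, best first, with "p" (0 to 1); they miss things now and then, are a little off and sometimes report something else, mostly with a low value. They report only what shows in the picture. A call takes as long as a camera call.
- spotter.outline_of(camera, target): "region" (420x560 bool, what is visible of it) and "rect" ([left, top, width, height] in pixels, round what is visible of it).
- spotter.place_of(camera, target): "location" ([column, row] in pixels: a listed point, or the origin of a listed thing).
The state is a dict: "clock": time; "joint_pos": joint angles; "qvel": joint speeds; "tau": joint torques, N m; "tool_pos": TCP position; "orientation": TCP orientation; "force": force on the tool from outside, world axes, zero at the start; "moment": the same for the moment, N m; "opening": finger opening in m; "gripper_force": force on a finger pad.
Only numpy, scipy, OpenCV 4.12 (cv2) and the standard library are available. Lean on these libraries where they do the work, as an engineer would, in place of code of your own. Each camera call takes 0.05 s, during which the arm holds its last target. There are 200 camera calls.

### The job

First clear the two jars (blue lid and yellow lid) out of the wooden bay: set each one down gently and upright on the blue tray, beside the green-lidded jar already there. Only then slide the brittle terracotta mould along the bench, pushing it gently and without lifting or squeezing it, into the bay until it sits square and fully home against the back stop. Keep every jar upright, do not let the mould knock against a jar, and leave the green-lidded jar and everything else on the bench where it is.

Things in the scene. Friction and masses are not known exactly. Their poses are not given: they have to be found in the camera images.
- mould: brittle terracotta hump mould, 0.6 kg, loose: a square base 130 x 130 mm, 40 mm high, with a low round dome (100 mm across, 20 mm high) on top. Origin: centre of its underside; x and y are square to its sides, z up. The four sides are alike. Too wide to grasp; it stands on the bench.
- bay: fixed U-shaped bay of wooden rails 28 mm high, 18 mm thick, no floor. Origin: on the bench, where the mould's centre lies when home. x points INTO the bay: back stop from x = +65 to +83 mm. Side rails: inner faces at y = +-72 mm from x = -60 to +65, then flaring out to y = +-113 at x = -112. Two jars stand in it, one near the middle, one in the mouth; which is which varies.
- glaze_tray: fixed shallow blue tray, 170 mm (its x) x 220 mm (its y) outside, walls 5 mm thick and 16 mm high, floor 5 mm thick. Origin: centre of its underside.
- jar_blue: closed round white jar with a blue lid, 58 mm diameter, 95 mm high, 0.35 kg, loose. Origin: centre of its underside, z up.
- jar_yellow: closed round white jar with a yellow lid, 62 mm diameter, 85 mm high, 0.35 kg, loose. Origin: centre of its underside, z up.
- jar_white: closed round white jar with a green lid, 56 mm diameter, 90 mm high, loose, stands on the blue tray and stays there. Origin: centre of its underside, z up.
- brush_pot: bystander: blue ceramic pot with brushes, 80 mm diameter, 95 mm high, brushes to 190 mm, which lean up to 35 mm from its axis. Origin: centre of its underside.
- amber_bottle: bystander: brown bottle with a black cap, 60 mm diameter, 150 mm high. Origin: centre of its underside.
- bowl: bystander: white bowl, 120 mm diameter, 55 mm high. Origin: centre of its underside.
- tile_stack: bystander: stack of four glaze test tiles, about 85 x 85 mm, 36 mm high. Origin: centre of its underside.
- paddle: bystander: flat wooden paddle, 12 mm thick, lying along its x: blade 60 mm wide from x = -20 to +70 mm, handle 26 mm wide to x = -90 mm. Origin: underside.

How it is judged (in metres and radians):
On the way, in this order (a step that is already met when the one before it is completed fails the run):
1. Both jars stand upright and released on the blue tray, the mould not yet moved (less than 20 mm) (x of jar_blue in the frame of glaze_tray between -0.068 and 0.068 m and y of jar_blue in the frame of glaze_tray between -0.093 and 0.093 m and height (world z) of each of jar_blue, jar_yellow below 0.012 m and angle between each of jar_blue, jar_yellow's own z axis and vertical below 0.1 rad and linear speed of each of jar_blue, jar_yellow below 0.02 m/s and contact force between each of jar_blue, jar_yellow and the fingers below 0.2 N and x of jar_yellow in the frame of glaze_tray between -0.068 and 0.068 m and y of jar_yellow in the frame of glaze_tray between -0.093 and 0.093 m and distance of mould from where it was at the start of the episode below 0.02 m), for 0.2 s.
2. The mould is fully home in the bay (horizontal distance between mould and bay below 0.012 m and (angle between the x axis of mould and the x axis of bay, either way round below 0.11 rad or angle between the y axis of mould and the x axis of bay, either way round below 0.11 rad) and height (world z) of mould below 0.006 m and angle between mould's own z axis and vertical below 0.05 rad and linear speed of mould below 0.02 m/s), for 0.2 s.
At the end, for the whole second after the job is handed in: Both jars upright (0.1 rad), at rest and released on the tray's floor; the mould flat and at rest in the bay, centre within 12 mm of the home point, square within 0.11 rad; the green-lidded jar upright and within 30 mm of its start (all of step 2 and x of jar_blue in the frame of glaze_tray between -0.068 and 0.068 m and y of jar_blue in the frame of glaze_tray between -0.093 and 0.093 m and height (world z) of each of jar_blue, jar_yellow below 0.012 m and angle between each of jar_blue, jar_yellow, jar_white's own z axis and vertical below 0.1 rad and linear speed of each of jar_blue, jar_yellow below 0.02 m/s and contact force between each of jar_blue, jar_yellow and the fingers below 0.2 N and x of jar_yellow in the frame of glaze_tray between -0.068 and 0.068 m and y of jar_yellow in the frame of glaze_tray between -0.093 and 0.093 m and distance of jar_white from where it was at the start of the episode below 0.03 m); the robot touches nothing.
It fails at once if a jar tipped by more than 0.5 rad (angle between any of jar_blue, jar_yellow, jar_white's own z axis and vertical above 0.5 rad).
It fails at once if a jar dropped or banged onto the tray (over 60 N) (contact force between any of jar_blue, jar_yellow and glaze_tray above 60 N).
It fails at once if the mould lifted, tipped, or knocked against a jar (contact force between mould and jar_blue above 2 N or contact force between mould and jar_yellow above 2 N or contact force between mould and jar_white above 2 N or height (world z) of mould above 0.012 m or angle between mould's own z axis and vertical above 0.15 rad).
It fails at once if the mould pushed or squeezed with more than 25 N, or driven into the rails with more than 25 N (contact force between mould and the fingers above 25 N or contact force between mould and the arm above 25 N or contact force between mould and bay above 25 N).
It fails at once if a bystander moved by more than 30 mm (distance of any of brush_pot, amber_bottle, bowl, tile_stack, paddle, jar_white from where it was at the start of the episode above 0.03 m).
It also fails if it takes over 72 s, if anything falls off the work surface, if the arm or the gripper's body presses on something with over 40 N, if the wrist force passes 120 N, or if a joint passes its speed limit or range.

## Working session

There is one attempt and no reset: what is moved stays moved. The work goes in short steps, Python scripts to look and compute and a shell command to move; the robot and the scene stay as the last step left them, time stands still between calls to the robot, and variables do not carry over. Pictures are saved under pics/ and viewed, at most 10 in all, crops included, and the job is handed in when it is done.

```bash
mkdir -p pics
cat > h.py <<'E'
import numpy as np, cv2
from plant import get_obs, eyes, ctrl, spotter
def ray(cam,px,m=None):
    m=m or eyes.camera_model(cam); T=np.array(m["extrinsics"])
    a=(px[0]-m["cx"])/m["fx"]; b=(px[1]-m["cy"])/m["fy"]
    if cam=="wrist":
        r=np.hypot(a,b); s=np.sin(r)/r if r>1e-9 else 1; d=np.array([a*s,b*s,np.cos(r)])
    else: d=np.array([a,b,1.])
    return T[:3,3],T[:3,:3]@d
def at(cam,px,z,m=None):
    o,d=ray(cam,px,m); return (o+d*(z-o[2])/d[2])[:2]
E
python3 - <<'E'
from h import *
o=get_obs(); print({k:np.round(v,3) for k,v in o.items()})
for c in ("top","side"):
    im=eyes.snapshot(c); cv2.imwrite(f"pics/{c}0.png",im)
    print(c,np.round(eyes.camera_model(c)["extrinsics"],2).tolist())
    for n in "mould bay glaze_tray jar_blue jar_yellow jar_white brush_pot amber_bottle bowl tile_stack paddle".split():
        r=spotter.place_of(c,n)
        for q in r[:2]: print(n,round(q["p"],2),np.round(q["location"],1),np.round(at(c,q["location"],0),3))
E
```

```text
{'clock': np.float64(0.0), 'joint_pos': array([-4.9327e+01,  2.0592e+01,  6.3600e-01, -1.9000e-02, -7.0136e+01,
       -1.6507e+01]), 'qvel': array([ 0.019, -0.033, -0.074,  0.04 ,  0.029, -0.065]), 'tau': array([-1.0000e-03, -5.8272e+01,  2.9306e+01,  6.9970e+00,  7.0000e-03,
       -0.0000e+00]), 'tool_pos': array([ 0.276, -0.615,  0.226]), 'orientation': array([ 1.79907e+02, -9.00000e-03, -1.55841e+02]), 'force': array([-0.391, -0.661, -0.61 ]), 'moment': array([-0.018, -0.036, -0.004]), 'gripper_force': np.float64(0.0), 'opening': np.float64(0.088)}
top [[0.01, -0.99, 0.15, 0.38], [-1.0, -0.01, -0.01, 0.07], [0.01, -0.15, -0.99, 1.25], [0.0, 0.0, 0.0, 1.0]]
mould 0.6 [403.1 219.9] [ 0.55  -0.266]
glaze_tray 0.61 [179.5 218.8] [0.549 0.35 ]
jar_blue 0.96 [318.1 243.9] [ 0.482 -0.031]
jar_yellow 0.81 [282.9 229.1] [0.523 0.066]
brush_pot 0.78 [313.8 140.5] [ 0.775 -0.02 ]
amber_bottle 0.88 [408.6 157.5] [ 0.728 -0.287]
bowl 0.85 [225.3 156.8] [0.726 0.229]
tile_stack 0.84 [358.9 147.6] [ 0.755 -0.147]
tile_stack 0.46 [225.1 155. ] [0.731 0.229]
paddle 0.64 [208.2 303.3] [0.321 0.264]
paddle 0.15 [358.7 142.7] [ 0.77  -0.147]
side [[0.8, -0.4, 0.44, 0.16], [-0.6, -0.54, 0.59, -0.49], [0.0, -0.74, -0.67, 0.65], [0.0, 0.0, 0.0, 1.0]]
mould 0.56 [373.7 332. ] [ 0.532 -0.267]
bay 0.15 [288.4 156.4] [0.731 0.228]
glaze_tray 0.74 [203.  158.8] [0.547 0.351]
jar_blue 0.81 [268.7 261.3] [ 0.48  -0.031]
jar_yellow 0.92 [258.8 229.5] [0.516 0.054]
jar_white 0.77 [176.7 154.5] [0.501 0.408]
brush_pot 0.88 [366.1 205.8] [ 0.755 -0.029]
brush_pot 0.69 [135.1 214.6] [0.322 0.255]
amber_bottle 0.87 [448.9 287.6] [ 0.715 -0.285]
amber_bottle 0.64 [410.  236.5] [ 0.76  -0.153]
bowl 0.64 [292.4 156.4] [0.74  0.222]
tile_stack 0.94 [410.5 235.6] [ 0.763 -0.151]
paddle 0.68 [135.1 217.6] [0.318 0.246]
```

Run:
```python
import cv2
im=cv2.imread("pics/top0.png"); cv2.imwrite("pics/topc.png",cv2.resize(im[120:330,130:450],(800,525),interpolation=cv2.INTER_CUBIC))
```

```text
(no output)
```

View pics/topc.png

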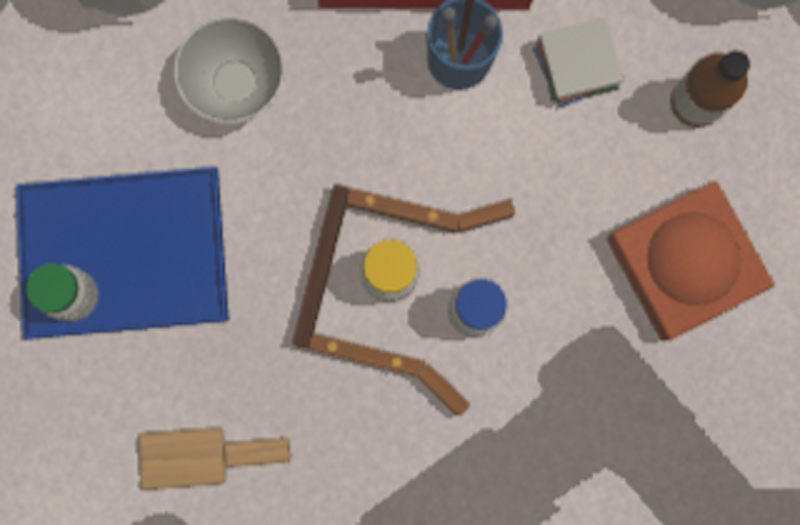

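View pics/side0.png

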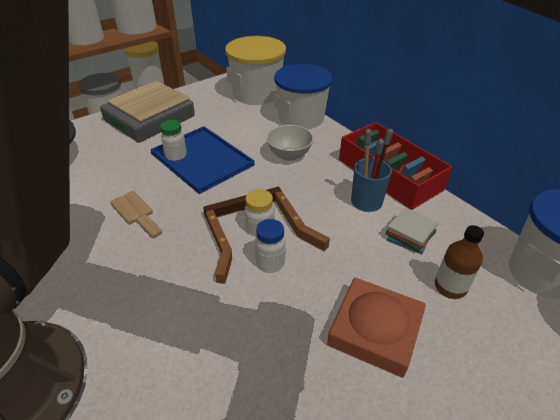

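The crop shows the bay opening toward the mould: the back stop runs from (337,186) to (300,346), the yellow jar is in the middle at (390,266) and the blue jar in the mouth at (481,304). The mould is at (693,260), rotated about 30°, and the green jar sits in the tray's lower-left corner at (52,289). The side view agrees with this.

Run:
```python
from h import *
m=eyes.camera_model("top")
f=lambda x,y,z: at("top",(x/2.5+130-.3,y/2.5+120-.3),z,m)
for n,p,z in [("stopT",[(334,186),(347,190)],.028),("stopB",[(293,343),(310,349)],.028),("railT in bend,out bend,tip in,tip out",[(458,231),(460,216),(514,214),(511,200)],.028),
 ("railB inbend,outbend,tipin,tipout",[(425,362),(417,373),(468,405),(459,414)],.028),("mould",[(716,182),(773,284),(668,339),(610,237)],.04),("yel",[(390,266)],.085),("blue",[(481,304)],.095),("green",[(52,289)],.095),("tray",[(16,185),(217,168),(228,320),(23,338)],.016)]:
    print(n,[np.round(f(*q,z),3).tolist() for q in p])
def rect(c,z,n,h):
    P=np.array([f(*q,z) for q in c]); c0=P.mean(0); e=P[1]-P[0]; 
    print(n,c0.round(3),"edges",[round(float(np.hypot(*(P[i]-P[i-1]))),3) for i in range(4)],[round(float(np.degrees(np.arctan2(*(P[i]-P[i-1])[::-1]))),1) for i in range(4)])
rect([(716,182),(773,284),(668,339),(610,237)],.04,"mould",0)
rect([(16,185),(217,168),(228,320),(23,338)],.016,"tray",0)
# bay fit
from scipy.optimize import least_squares
M=np.array([(83,90),(83,-90),(65,72),(65,-72),(-60,72),(-60,-72),(-112,113),(-112,-113)])/1e3
I=[(334,186),(293,343),(347,203),(316,335),(458,231),(425,362),(514,214),(468,405)]
W=np.array([f(*q,.028) for q in I])
R=lambda t:np.array([[np.cos(t),-np.sin(t)],[np.sin(t),np.cos(t)]])
for s in (1,-1):
    MM=M*[1,s]
    r=least_squares(lambda v:((MM@R(v[2]).T+v[:2])-W).ravel(),[.5,.05,1.4]); print(s,r.x[:2].round(4),np.degrees(r.x[2]).round(1),(r.fun*1e3).round(1).reshape(-1,2).tolist())
```

```text
stopT [[0.614, 0.12], [0.61, 0.105]]
stopB [[0.444, 0.161], [0.438, 0.143]]
railT in bend,out bend,tip in,tip out [[0.566, -0.015], [0.582, -0.017], [0.585, -0.076], [0.6, -0.072]]
railB inbend,outbend,tipin,tipout [[0.425, 0.021], [0.413, 0.029], [0.38, -0.025], [0.371, -0.015]]
mould [[0.62, -0.292], [0.509, -0.349], [0.45, -0.235], [0.559, -0.177]]
yel [[0.52, 0.059]]
blue [[0.481, -0.033]]
green [[0.493, 0.4]]
tray [[0.615, 0.468], [0.636, 0.249], [0.469, 0.232], [0.448, 0.451]]
mould [ 0.535 -0.263] edges [0.131, 0.124, 0.128, 0.123] [-62.3, -152.7, 117.5, 28.5]
tray [0.542 0.35 ] edges [0.168, 0.22, 0.168, 0.22] [5.7, -84.6, -174.3, 95.4]
1 [0.5066 0.0476] 257.5 [[-37.9, -172.5], [-43.5, -174.8], [-32.9, -136.7], [-30.6, -136.9], [24.0, 105.4], [24.3, 101.2], [56.2, 208.0], [40.4, 206.3]]
-1 [0.5093 0.0593] 76.3 [[2.0, -0.9], [-2.7, 0.3], [-1.1, 0.2], [1.9, 2.9], [-0.8, -1.2], [0.2, -2.6], [7.7, -0.7], [-7.1, 2.1]]
```

```bash
cat >> h.py <<'E'
from scipy.spatial.transform import Rotation as Ro
def to(x,y,z,yaw=None):
    o=get_obs(); R=Ro.from_euler("xyz",o["orientation"],degrees=True)
    d=np.array([x,y,z])-o["tool_pos"]
    s="" if yaw is None else " | turn first (rad, tool): %s; shift after turn mm %s"%((R.inv()*Ro.from_euler("xyz",[180,0,yaw],degrees=True)).as_rotvec().round(3),(Ro.from_euler("xyz",[180,0,yaw],degrees=True).inv().apply(d)*1e3).round(1))
    print("t",round(float(o["clock"]),2),"at",np.round(o["tool_pos"],4),np.round(o["orientation"],1),"open",round(float(o["opening"]),4),"shift mm",(R.inv().apply(d)*1e3).round(1),s)
E
R='0,0,0,-30.4,32,1.9,1'
python3 -m crank '[0,0,0,-30,32,2,1, 0,0,0,-30,32,2,1, 0,0,0,-30,32,2,1, 0,0,0,-30,32,2,1, 0,0,0,-30,32,2,1]'
python3 -m crank '[0,0,0,-30,32,2,1, 0,0,0,-30,32,2,1, 0,0,0,-30,32,2,1, 0,0,0,-30,32,2,1, 0,0,0,-30,32,2,1]'
python3 -m crank '[0,0,0,-30,32,2,1, 0,0,0,-30,32,2,1, 0,0,0,-30,32,2,1, 0,0,0,-5,0,0,1, 0,0,0,0,0,0,1]'
python3 -c "
from h import *
to(.481,-.032,.05)
im=eyes.snapshot('wrist');cv2.imwrite('pics/w1.png',im)
m=eyes.camera_model('wrist')
for n,z in (('jar_blue',0),('jar_yellow',0),('mould',0),('bay',0)):
  for q in spotter.place_of('wrist',n)[:1]: print(n,q['p'],at('wrist',q['location'],z,m).round(4))
"
```

```text
clock: 1.82
tool_pos: [0.348, -0.4072, 0.2167]
orientation: [-180.0, 0.0, -155.8]
force: [1.0, -0.2, 0.2]
opening: 0.0874
gripper_force: 0.0
clock: 2.45
tool_pos: [0.4194, -0.1997, 0.2069]
orientation: [-180.0, 0.0, -155.8]
force: [0.5, -0.1, 0.6]
opening: 0.0876
gripper_force: 0.0
clock: 3.08
tool_pos: [0.4665, -0.0745, 0.2006]
orientation: [-180.0, -0.0, -155.8]
force: [-1.0, -0.6, -0.1]
opening: 0.088
gripper_force: 0.0
t 3.08 at [ 0.4665 -0.0745  0.2006] [-180.    -0.  -155.8] open 0.088 shift mm [-30.7  32.8 150.6] 
jar_blue 0.56 [ 0.4834 -0.0331]
jar_yellow 0.87 [0.5153 0.0584]
```

```bash
python3 -m crank '[0,0,0,-31,33,0,1, 0,0,0,0,0,35,1, 0,0,0,0,0,35,1, 0,0,0,0,0,35,1, 0,0,0,0,0,30,1]' >/dev/null
python3 -m crank '[0,0,0,0,0,15,1, 0,0,0,0,0,0,1, 0,0,0,0,0,0,0.5, 0,0,0,0,0,0,0.5, 0,0,0,0,0,0,0.5]'
python3 -m crank '[0,0,0,0,0,0,0.4, 0,0,0,0,0,0,0.3, 0,0,0,0,0,0,0.3, 0,0,0,0,0,0,0.3]'
python3 -c "
from h import *
t=np.radians(5.4);c=np.array([.542,.35]);
for l in ((-.02,-.06),(.035,.04)): print(c+Ro.from_euler('z',t).as_matrix()[:2,:2]@l)
to(.528,.288,.13)"
```

```text
clock: 4.58
tool_pos: [0.4816, -0.0317, 0.0512]
orientation: [-180.0, 0.1, -155.8]
force: [1.5, -2.0, 0.4]
opening: 0.0633
gripper_force: 1.8
clock: 5.08
tool_pos: [0.4822, -0.032, 0.0515]
orientation: [-179.9, 0.1, -155.8]
force: [1.6, -4.4, 5.7]
opening: 0.0569
gripper_force: 30.0
[0.52773526 0.28838412]
[0.57308034 0.39311627]
t 5.08 at [ 0.4822 -0.032   0.0515] [-1.799e+02  1.000e-01 -1.558e+02] open 0.0569 shift mm [-173.1  273.   -78.5]
```

```bash
python3 -m crank '[0,0,0,0,0,-10,0.3, 0,0,0,0,0,-28,0.3, 0,0,0,0,0,-30,0.3, 0,0,0,0,0,-30,0.3, 0,0,0,0,0,-12,0.3]'
python3 -m crank '[0,0,0,-8,13,0,0.3, 0,0,0,-17,27,0,0.3, 0,0,0,-20,32,0,0.3, 0,0,0,-20,32,0,0.3, 0,0,0,-20,32,0,0.3]' >/dev/null
python3 -m crank '[0,0,0,-20,32,0,0.3, 0,0,0,-20,32,0,0.3, 0,0,0,-20,32,0,0.3, 0,0,0,-18,27,0,0.3, 0,0,0,-10,14,0,0.3]'
python3 -m crank '[0,0,0,0,0,0,0.3]' >/dev/null
python3 -c "
from h import *
to(.528,.288,.0565)
cv2.imwrite('pics/t1.png',eyes.snapshot('top'));
for q in spotter.place_of('top','glaze_tray')[:1]: print(q['p'],at('top',q['location'],0))
cv2.imwrite('pics/s1.png',eyes.snapshot('side'))
for q in spotter.place_of('side','jar_white')[:1]: print(q['p'],at('side',q['location'],0.005))
"
```

```text
clock: 5.7
tool_pos: [0.4814, -0.0314, 0.162]
orientation: [180.0, 0.1, -155.8]
force: [0.1, -0.1, -4.8]
opening: 0.0574
gripper_force: 30.0
clock: 6.95
tool_pos: [0.5262, 0.2899, 0.1584]
orientation: [-180.0, -0.2, -155.8]
force: [0.1, -0.3, -4.2]
opening: 0.057
gripper_force: 30.0
t 7.08 at [0.5265 0.2891 0.1589] [-1.800e+02 -1.000e-01 -1.558e+02] open 0.0573 shift mm [ -1.2  -1.5 102.4] 
0.85 [0.54817183 0.35000153]
0.74 [0.49331852 0.39331542]
```

View pics/s1.png

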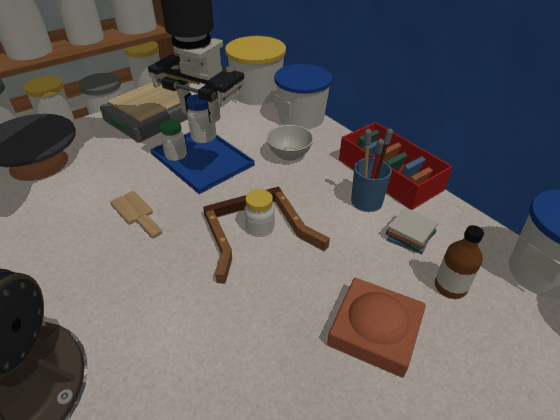

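The blue jar hangs upright over the tray at (202,120), with nothing else disturbed. Next I lower it.

```bash
python3 -m crank '[0,0,0,-1,-1,20,0.3, 0,0,0,0,0,28,0.3, 0,0,0,0,0,27,0.3, 0,0,0,0,0,15,0.3, 0,0,0,0,0,7,0.3]'
python3 -m crank '[0,0,0,0,0,2,0.3, 0,0,0,0,0,2,0.3, 0,0,0,0,0,1,0.3, 0,0,0,0,0,1,0.3, 0,0,0,0,0,0,0.3]'
```

```text
clock: 7.9
tool_pos: [0.5286, 0.2871, 0.0632]
orientation: [-180.0, -0.0, -155.9]
force: [0.5, -0.3, -3.1]
opening: 0.0572
gripper_force: 30.0
clock: 8.52
tool_pos: [0.5286, 0.2877, 0.0577]
orientation: [180.0, 0.0, -155.8]
force: [-0.0, -0.0, -4.1]
opening: 0.0572
gripper_force: 30.0
```

```bash
python3 -m crank '[0,0,0,0,0,1,0.3, 0,0,0,0,0,1,0.3, 0,0,0,0,0,0,0.3]'
python3 -m crank '[0,0,0,0,0,0,0.75, 0,0,0,0,0,0,0.9, 0,0,0,0,0,0,0.95, 0,0,0,0,0,0,0.95]'
python3 -m crank '[0,0,0,0,0,-15,0.95, 0,0,0,0,0,-35,0.95, 0,0,0,0,0,-35,0.95, 0,0,0,0,0,-25,0.95, 0,0,0,0,0,0,1]' >/dev/null
python3 -c "
from h import *
to(.519,.058,.168)"
```

```text
clock: 8.9
tool_pos: [0.5291, 0.2879, 0.0565]
orientation: [180.0, 0.1, -155.8]
force: [-0.1, -0.6, 4.6]
opening: 0.0574
gripper_force: 30.0
clock: 9.4
tool_pos: [0.5285, 0.2877, 0.0555]
orientation: [-180.0, -0.0, -155.8]
force: [-1.0, 0.5, 0.3]
opening: 0.0828
gripper_force: 0.0
t 10.03 at [0.5298 0.2886 0.1692] [ 179.9    0.3 -155.8] open 0.0866 shift mm [ 104.3 -206.     0.3]
```

```bash
python3 -m crank '[0,0,0,20,-40,0,1, 0,0,0,21,-42,0,1, 0,0,0,21,-42,0,1, 0,0,0,21,-42,0,1, 0,0,0,21,-40,0,1]' >/dev/null
python3 -m crank '[0,0,0,0,0,0,1, 0,0,0,0,0,25,1]' >/dev/null
python3 -c "
from h import *
to(.519,.058,.045)
im=eyes.snapshot('wrist')
m=eyes.camera_model('wrist')
for q in spotter.place_of('wrist','jar_yellow')[:1]: print(q['p'],at('wrist',q['location'],0,m).round(4))
"
```

```text
t 10.9 at [0.5194 0.0573 0.1421] [-180.     0.2 -155.9] open 0.0875 shift mm [ 0.5  0.8 97.1] 
0.72 [0.5122 0.0566]
```

```bash
python3 -m crank '[0,0,0,2,1,30,1, 0,0,0,0,0,35,1, 0,0,0,0,0,25,1, 0,0,0,0,0,9,1, 0,0,0,0,0,0,1]' >/dev/null
python3 -m crank '[0,0,0,0,0,0,0.7, 0,0,0,0,0,0,0.6, 0,0,0,0,0,0,0.4, 0,0,0,0,0,0,0.4, 0,0,0,0,0,0,0.4]'
python3 -m crank '[0,0,0,0,0,-10,0.4, 0,0,0,0,0,-28,0.4, 0,0,0,0,0,-30,0.4, 0,0,0,0,0,-30,0.4, 0,0,0,0,0,-18,0.4]'
python3 -c "
from h import *
to(.573,.393,.158)"
```

```text
clock: 12.25
tool_pos: [0.5164, 0.0571, 0.0423]
orientation: [-180.0, 0.1, -155.8]
force: [1.4, -3.2, 6.1]
opening: 0.0608
gripper_force: 30.0
clock: 12.88
tool_pos: [0.5155, 0.0574, 0.159]
orientation: [180.0, 0.0, -155.8]
force: [0.5, -0.1, -3.9]
opening: 0.0605
gripper_force: 30.0
t 12.88 at [0.5155 0.0574 0.159 ] [ 180.     0.  -155.8] open 0.0605 shift mm [-189.9  282.7    1.3]
```

```bash
python3 -m crank '[0,0,0,-9,13,0,0.4, 0,0,0,-18,27,0,0.4, 0,0,0,-22,33,0,0.4, 0,0,0,-22,33,0,0.4, 0,0,0,-22,33,0,0.4]' >/dev/null
python3 -m crank '[0,0,0,-22,33,0,0.4, 0,0,0,-22,33,0,0.4, 0,0,0,-22,33,0,0.4, 0,0,0,-20,28,0,0.4, 0,0,0,-11,17,0,0.4]' >/dev/null
python3 -m crank '[0,0,0,0,0,0,0.4]'
python3 -c "
from h import *
to(.573,.393,.047)
cv2.imwrite('pics/s2.png',eyes.snapshot('side'))"
```

```text
clock: 14.25
tool_pos: [0.5724, 0.3944, 0.1557]
orientation: [-180.0, -0.1, -155.8]
force: [-0.4, -0.9, -3.9]
opening: 0.0607
gripper_force: 30.0
t 14.25 at [0.5724 0.3944 0.1557] [-1.800e+02 -1.000e-01 -1.558e+02] open 0.0607 shift mm [ -0.2  -1.5 108.7]
```

View pics/s2.png

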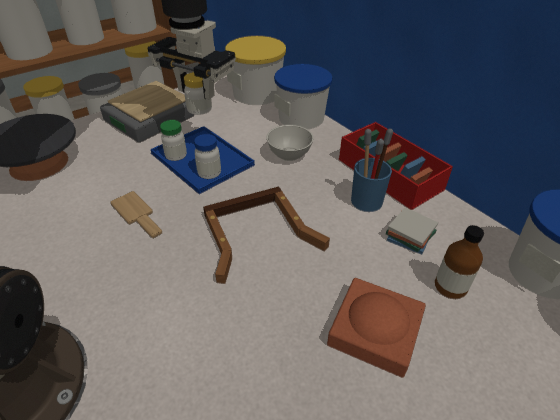

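The blue jar stands upright on the tray at (207,157). The yellow jar is held over the far part. I need to check how close the grey box behind the tray is.

```bash
python3 -c "
from h import *
for p in ((150,135),(195,110),(150,113),(193,90)): print(at('side',p,0).round(3),at('side',p,.05).round(3))"
python3 -m crank '[0,0,0,0,-1,20,0.4, 0,0,0,0,0,30,0.4, 0,0,0,0,0,28,0.4, 0,0,0,0,0,16,0.4, 0,0,0,0,0,8,0.4]'
```

```text
[0.484 0.537] [0.459 0.458]
[0.652 0.585] [0.614 0.503]
[0.535 0.649] [0.506 0.562]
[0.709 0.703] [0.666 0.611]
clock: 14.92
tool_pos: [0.5735, 0.3915, 0.0549]
orientation: [-180.0, -0.1, -155.9]
force: [-0.4, 0.8, -3.5]
opening: 0.0609
gripper_force: 30.0
```

```bash
python3 -m crank '[0,0,0,0,0,2,0.4, 0,0,0,0,0,2,0.4, 0,0,0,0,0,2,0.4, 0,0,0,0,0,1,0.4, 0,0,0,0,0,0,0.4]'
```

```text
clock: 15.55
tool_pos: [0.5737, 0.3923, 0.0487]
orientation: [180.0, 0.0, -155.8]
force: [-1.1, -0.4, -3.6]
opening: 0.0607
gripper_force: 30.0
```

```bash
python3 -m crank '[0,0,0,0,0,1,0.4, 0,0,0,0,0,1,0.4, 0,0,0,0,0,0,0.4]'
python3 -m crank '[0,0,0,0,0,0,0.8, 0,0,0,0,0,0,0.95, 0,0,0,0,0,0,0.98, 0,0,0,0,0,0,0.98]'
python3 -m crank '[0,0,0,0,0,-15,0.98, 0,0,0,0,0,-35,0.98, 0,0,0,0,0,-35,0.98, 0,0,0,0,0,-35,0.98, 0,0,0,0,0,-20,1]' >/dev/null
python3 -c "
from h import *
m=eyes.camera_model('top')
cv2.imwrite('pics/t2.png',eyes.snapshot('top'))
for n,z in (('mould',0),('jar_blue',0.005),('jar_yellow',0.005)):
  for q in spotter.place_of('top',n)[:1]: print(n,q['p'],at('top',q['location'],z,m).round(4))
cv2.imwrite('pics/s3.png',eyes.snapshot('side'))
for n in ('jar_blue','jar_yellow','mould'):
  for q in spotter.place_of('side',n)[:1]: print(n,q['p'],at('side',q['location'],.005 if n[0]=='j' else 0).round(4))
to(.4,-.32,.2)
"
```

```text
clock: 15.92
tool_pos: [0.5738, 0.3924, 0.0474]
orientation: [180.0, 0.0, -155.8]
force: [-2.4, -1.8, 4.3]
opening: 0.0608
gripper_force: 30.0
clock: 16.42
tool_pos: [0.5737, 0.3923, 0.0464]
orientation: [180.0, 0.0, -155.8]
force: [-0.3, -0.8, -0.0]
opening: 0.0855
gripper_force: 0.0
mould 0.84 [ 0.5348 -0.2642]
jar_yellow 0.84 [0.5809 0.4054]
jar_blue 0.95 [0.5283 0.2776]
jar_yellow 0.55 [0.5731 0.3881]
mould 0.62 [ 0.5359 -0.2656]
t 17.45 at [0.5733 0.3919 0.1855] [-1.800e+02 -1.000e-01 -1.558e+02] open 0.0876 shift mm [ 449.5 -578.6  -13.4]
```

```bash
python3 -m crank '[0,0,0,21,-49,-2,1, 0,0,0,21,-49,-2,1, 0,0,0,21,-49,-2,1, 0,0,0,21,-49,-2,1, 0,0,0,21,-49,-2,1]' >/dev/null
python3 -m crank '[0,0,0,21,-49,-2,1, 0,0,0,21,-49,-2,1, 0,0,0,21,-49,-2,1, 0,0,0,21,-49,0,1, 0,0,0,21,-49,0,1]' >/dev/null
python3 -m crank '[0,0,0,21,-49,0,1, 0,0,0,21,-49,0,1, 0,0,0,21,-49,0,1, 0,0,0,21,-49,0,1, 0,0,-0.18,0,0,0,0.6]'
python3 -m crank '[0,0,-0.18,0,0,0,0.6, 0,0,-0.18,0,0,0,0.6, 0,0,-0.18,0,0,0,0.6, 0,0,-0.18,0,0,0,0.6, 0,0,-0.18,0,0,0,0.6]' >/dev/null
python3 -m crank '[0,0,-0.18,0,0,0,0.6, 0,0,-0.18,0,0,0,0.6, 0,0,-0.18,0,0,0,0.6, 0,0,0,0,0,0,0.6]'
python3 -c "
from h import *
to(.584,-.356,.012,-62)
im=eyes.snapshot('wrist');cv2.imwrite('pics/w2.png',im)
m=eyes.camera_model('wrist')
q=spotter.place_of('wrist','mould')[0]; print(q['p'],at('wrist',q['location'],0,m).round(4))
q=spotter.outline_of('top','mould')[0] if eyes.snapshot('top') is not None else 0
print(q['p'],cv2.minAreaRect(np.argwhere(q['region'])[:,::-1].astype(np.int32)), q['rect'])
"
```

```text
clock: 19.32
tool_pos: [0.5851, -0.3575, 0.2006]
orientation: [179.9, -0.1, -145.6]
force: [0.0, 0.7, 0.3]
opening: 0.0823
gripper_force: 0.0
clock: 20.45
tool_pos: [0.586, -0.3539, 0.2018]
orientation: [179.9, 0.1, -63.1]
force: [-0.5, -0.1, -0.4]
opening: 0.0526
gripper_force: 0.0
t 20.45 at [ 0.586  -0.3539  0.2018] [ 1.799e+02  1.000e-01 -6.310e+01] open 0.0526 shift mm [  1.1   2.6 189.8]  | turn first (rad, tool): [ 0.001  0.001 -0.019]; shift after turn mm [  0.9   2.8 189.8]Traceback (most recent call last):
  File "<string>", line 6, in <module>
    q=spotter.place_of('wrist','mould')[0]; print(q['p'],at('wrist',q['location'],0,m).round(4))
      ~~~~~~~~~~~~~~~~~~~~~~~~~~~~~~~~~^^^
IndexError: list index out of range
```

View pics/w2.png

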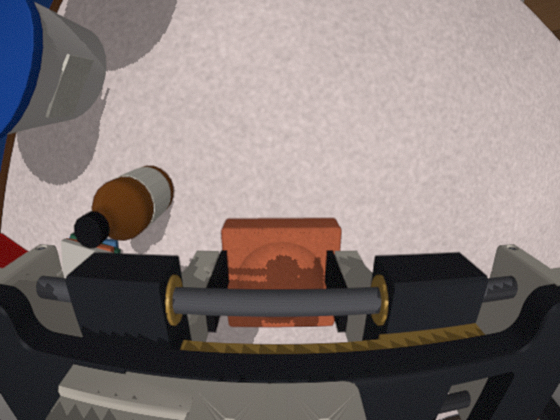

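The mould's near face is the top edge at row ~219, columns 223–340. It is level in the picture, so it is aligned with the tool. The bottle is clear to the left at (130,205).

```bash
python3 -c "
from h import *
m=eyes.camera_model('wrist')
a,b=at('wrist',(223,219),0,m),at('wrist',(340,219),0,m)
c,d=at('wrist',(222,227),.04,m),at('wrist',(342,227),.04,m)
for p,q in((a,b),(c,d)): print(p.round(3),q.round(3),np.hypot(*(p-q)),np.degrees(np.arctan2(*(p-q)[::-1])),((p+q)/2).round(3), ((p+q)/2+.065*np.array([-.469,.883])).round(3))
"
```

```text
[ 0.624 -0.291] [ 0.501 -0.353] 0.13831549750477365 26.6839678617341 [ 0.563 -0.322] [ 0.532 -0.264]
[ 0.622 -0.297] [ 0.508 -0.354] 0.1272764574023565 26.663482194691046 [ 0.565 -0.325] [ 0.534 -0.268]
```

```bash
python3 -m crank '[0,0,0,0,5,40,0.6, 0,0,0,0,0,45,0.6, 0,0,0,0,0,45,0.6, 0,0,0,0,0,40,0.6, 0,0,0,0,0,18,0.6]' >/dev/null
python3 -m crank '[0,0,0,-8,0,0,0.6, 0,0,0,-9,0,0,0.6, 0,0,0,-3,0,0,0.6, 0,0,0,-2,0,0,0.6, 0,0,0,-2,0,0,0.6]'
python3 -m crank '[0,0,0,-2,0,0,0.6, 0,0,0,-2,0,0,0.6, 0,0,0,-2,0,0,0.6, 0,0,0,-2,0,0,0.6]'
python3 -c "
from h import *
to(.5,0,.014)"
```

```text
clock: 21.8
tool_pos: [0.5712, -0.3349, 0.0153]
orientation: [-180.0, -0.0, -63.0]
force: [-0.6, -0.5, 0.1]
opening: 0.0527
gripper_force: 0.0
clock: 22.3
tool_pos: [0.568, -0.3281, 0.015]
orientation: [-180.0, -0.1, -63.0]
force: [2.1, -3.9, 1.4]
opening: 0.0526
gripper_force: 2.5
t 22.3 at [ 0.568  -0.3281  0.015 ] [-1.8e+02 -1.0e-01 -6.3e+01] open 0.0526 shift mm [-323.2  -88.3    0.7]
```

```bash
python3 -m crank '[0,0,0,-4,0,0,0.6, 0,0,0,-6,0,0,0.6, 0,0,0,-8,0,0,0.6, 0,0,0,-8,0,0,0.6, 0,0,0,-8,0,0,0.6]'
python3 -m crank '[0,0,0,-8,0,0,0.6, 0,0,0,-8,0,0,0.6, 0,0,0,-8,0,0,0.6, 0,0,0,-8,0,0,0.6, 0,0,0,-8,0,0,0.6]'
python3 -m crank '[0,0,0,-7,0,0,0.6, 0,0,0,-6,0,0,0.6, 0,0,0,-6,0,0,0.6, 0,0,0,-5,0,0,0.6]'
python3 -c "
from h import *
to(.4915,-.0139,.015)
eyes.snapshot('top')
for q in spotter.place_of('top','mould')[:1]: print(q['p'],at('top',q['location'],0).round(4))
o=get_obs();R=Ro.from_euler('xyz',o['orientation'],degrees=True); print('expect',o['tool_pos']+R.apply([-.074,0,0]))
"
```

```text
clock: 22.92
tool_pos: [0.5524, -0.2975, 0.015]
orientation: [-180.0, -0.1, -63.0]
force: [2.5, -4.9, 1.9]
opening: 0.0526
gripper_force: 2.5
clock: 23.55
tool_pos: [0.5342, -0.2618, 0.015]
orientation: [-180.0, -0.1, -63.0]
force: [2.7, -4.9, 1.3]
opening: 0.0528
gripper_force: 2.5
clock: 24.05
tool_pos: [0.5233, -0.2404, 0.0149]
orientation: [-180.0, -0.0, -63.0]
force: [3.1, -5.1, 1.6]
opening: 0.0524
gripper_force: 2.7
t 24.05 at [ 0.5233 -0.2404  0.0149] [-180.   -0.  -63.] open 0.0524 shift mm [-2.162e+02 -7.450e+01 -2.000e-01] 
expect [ 0.48931052 -0.17402318  0.0147914 ]
```

```bash
python3 -m crank '[0,0,0.035,-5.3,2.6,0,0.6, 0,0,0.035,-5.3,2.6,0,0.6, 0,0,0.035,-5.3,2.6,0,0.6, 0,0,0.035,-5.3,2.6,0,0.6, 0,0,0.035,-5.3,2.6,0,0.6]'
python3 -m crank '[0,0,0.035,-5.3,2.6,0,0.6, 0,0,0.035,-5.3,2.6,0,0.6, 0,0,0.035,-5.3,2.6,0,0.6, 0,0,0.035,-5.3,2.6,0,0.6, 0,0,0.035,-5.3,2.6,0,0.6]'
python3 -c "
from h import *
to(.4915,-.0139,.015)
im=eyes.snapshot('top');cv2.imwrite('pics/t3.png',cv2.resize(im[120:330,240:450],(600,600),interpolation=cv2.INTER_CUBIC))
for q in spotter.place_of('top','mould')[:1]: print(q['p'],at('top',q['location'],0).round(4))
o=get_obs();R=Ro.from_euler('xyz',o['orientation'],degrees=True); print('expect',o['tool_pos']+R.apply([-.074,0,0]))
"
```

```text
clock: 24.78
tool_pos: [0.5005, -0.2213, 0.0147]
orientation: [-180.0, -0.0, -73.1]
force: [1.1, -5.5, 2.9]
opening: 0.0525
gripper_force: 2.7
clock: 25.4
tool_pos: [0.4816, -0.1985, 0.0147]
orientation: [180.0, -0.0, -83.1]
force: [0.7, -6.0, 3.8]
opening: 0.0526
gripper_force: 3.1
t 25.4 at [ 0.4816 -0.1985  0.0147] [180.   -0.  -83.1] open 0.0526 shift mm [-182.   -31.9   -0.4] 
0.6 [ 0.479 -0.122]
expect [ 0.47227834 -0.12458586  0.01456939]
```

View pics/t3.png

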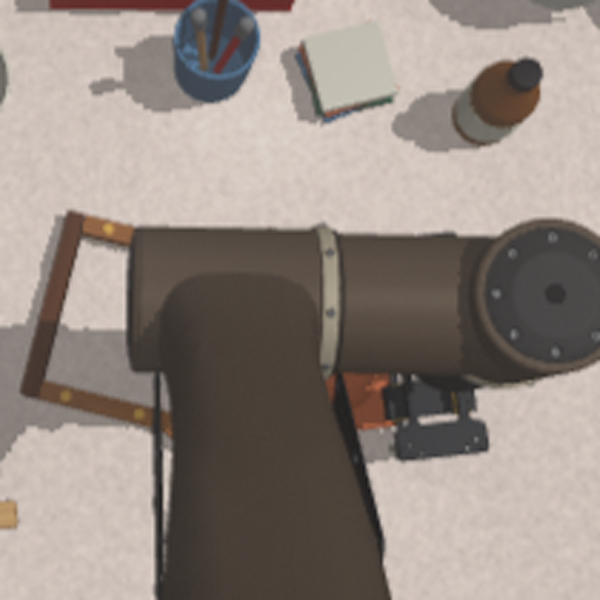

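The arm hides the mould here; only its corner at (365,400) shows. It is as expected, and I will use the side camera from now on.

```bash
python3 -m crank '[0,0,0.035,-5.3,2.6,0,0.6, 0,0,0.035,-5.3,2.6,0,0.6, 0,0,0.035,-5.3,2.6,0,0.6, 0,0,0.035,-5.3,2.6,0,0.6, 0,0,0.035,-5.3,2.6,0,0.6]'
python3 -m crank '[0,0,0.035,-5.3,2.6,0,0.6, 0,0,0.035,-5.3,2.6,0,0.6, 0,0,0.035,-5.3,2.6,0,0.6, 0,0,0.035,-5.3,2.6,0,0.6, 0,0,0.035,-5.3,2.6,0,0.6]'
python3 -c "
from h import *
to(.4915,-.0139,.015)
im=eyes.snapshot('side');cv2.imwrite('pics/s4.png',cv2.resize(im[130:380,130:430],(800,600),fx=0,fy=0,interpolation=cv2.INTER_CUBIC) if 0 else cv2.resize(im[140:365,140:440],(800,600),interpolation=cv2.INTER_CUBIC))
for q in spotter.place_of('side','mould')[:1]: print(q['p'],at('side',q['location'],0).round(4))
o=get_obs();R=Ro.from_euler('xyz',o['orientation'],degrees=True); print('expect',o['tool_pos']+R.apply([-.074,0,0]))
"
```

```text
clock: 26.12
tool_pos: [0.4668, -0.1728, 0.0145]
orientation: [179.9, -0.0, -93.1]
force: [0.4, -6.5, 4.3]
opening: 0.0525
gripper_force: 3.2
clock: 26.75
tool_pos: [0.4565, -0.1451, 0.0144]
orientation: [179.8, -0.1, -103.1]
force: [-0.8, -7.7, 6.2]
opening: 0.0526
gripper_force: 4.0
t 26.75 at [ 0.4565 -0.1451  0.0144] [ 1.798e+02 -1.000e-01 -1.031e+02] open 0.0526 shift mm [-135.7   -4.2   -0.8] 
0.82 [ 0.4771 -0.0713]
expect [ 0.47326157 -0.07254313  0.01422063]
```

View pics/s4.png

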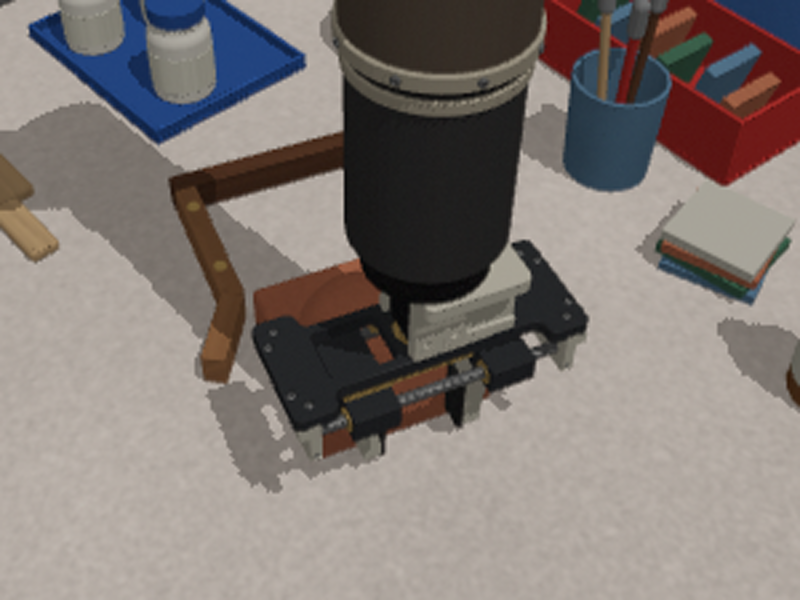

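The mould is flush on both fingers and in front of the bay mouth. Its left corners show at (322,452) low and (255,293) top. Next I check its lateral offset.

```bash
python3 -c "
from h import *
h=np.array([.509,.058]);u=np.array([.237,.972]);v=np.array([-.972,.237])
f=lambda x,y,z,n: (lambda p:print(n,p.round(3),'u',((p-h)@u).round(4),'v',((p-h)@v).round(4)))(at('side',(140+x*.375-.3,140+y*.375-.3),z))
f(323,456,0,'mould rear left low'); f(255,293,.04,'mould front left top'); f(262,322,.03,'left side mid z?')
f(176,178,.028,'stop left outer corner (83,90)'); f(206,362,.028,'railtip outer'); f(228,364,.028,'tip inner (-112,113)'); f(243,290,.028,'inner bend (-60,72)'); f(338,160,.028,'stop inner face top'); 
for q in spotter.place_of('side','mould')[:1]: p=at('side',q['location'],0); print((p-h)@u,(p-h)@v)
p=get_obs()['tool_pos'][:2]; print('tcp',(p-h)@u,(p-h)@v)
"
```

```text
mould rear left low [ 0.401 -0.116] u -0.1951 v 0.0632
mould front left top [0.426 0.003] u -0.0734 v 0.0671
left side mid z? [ 0.42  -0.016] u -0.0928 v 0.0692
stop left outer corner (83,90) [0.448 0.157] u 0.0815 v 0.0827
railtip outer [ 0.37  -0.022] u -0.1105 v 0.1163
tip inner (-112,113) [ 0.381 -0.032] u -0.1181 v 0.1028
inner bend (-60,72) [0.426 0.02 ] u -0.0566 v 0.0714
stop inner face top [0.567 0.097] u 0.0512 v -0.0472
-0.1332596907646723 0.00033355505316193186
tcp -0.20946263697325204 0.0030147878838850577
```

```bash
python3 -m crank '[0,0,0.01,-5,-0.5,0,0.6, 0,0,0,-6,-0.5,0,0.6, 0,0,0,-6,-0.5,0,0.6, 0,0,0,-6,-0.5,0,0.6, 0,0,0,-6,0,0,0.6]'
python3 -m crank '[0,0,0,-6,0,0,0.6, 0,0,0,-6,0,0,0.6, 0,0,0,-6,0,0,0.6, 0,0,0,-6,0,0,0.6, 0,0,0,-5,0,0,0.6]'
python3 -m crank '[0,0,0,-4,0,0,0.6, 0,0,0,-4,0,0,0.6, 0,0,0,-4,0,0,0.6]'
python3 -c "
from h import *
h=np.array([.509,.058]);u=np.array([.237,.972]);v=np.array([-.972,.237])
eyes.snapshot('side')
for q in spotter.place_of('side','mould')[:1]: p=at('side',q['location'],0); print(q['p'],(p-h)@u,(p-h)@v)
p=get_obs()['tool_pos'][:2]; print('tcp',(p-h)@u,(p-h)@v)
"
```

```text
clock: 27.52
tool_pos: [0.4656, -0.1172, 0.0141]
orientation: [179.9, -0.1, -103.7]
force: [-1.7, -5.9, 3.3]
opening: 0.0524
gripper_force: 2.8
clock: 28.15
tool_pos: [0.4724, -0.0891, 0.0141]
orientation: [179.9, -0.1, -103.7]
force: [-2.7, -5.6, 3.6]
opening: 0.0529
gripper_force: 3.0
clock: 28.52
tool_pos: [0.4751, -0.0776, 0.0141]
orientation: [179.8, -0.1, -103.7]
force: [-1.3, -6.6, 3.3]
opening: 0.0528
gripper_force: 3.1
0.76 -0.06572910552963603 -0.006225097111457162
tcp -0.13939581590697941 0.0006786108720937949
```

```bash
python3 -m crank '[0,0,0,-4,0,0,0.6, 0,0,0,-4,0,0,0.6, 0,0,0,-4,0,0,0.6, 0,0,0,-4,0,0,0.6, 0,0,0,-4,0,0,0.6]'
python3 -m crank '[0,0,0,-4,0,0,0.6, 0,0,0,-4,0,0,0.6, 0,0,0,-4,0,0,0.6, 0,0,0,-4,0,0,0.6, 0,0,0,-4,0,0,0.6]'
python3 -m crank '[0,0,0,-3,0,0,0.6, 0,0,0,-3,0,0,0.6, 0,0,0,-3,0,0,0.6]'
python3 -c "
from h import *
h=np.array([.509,.058]);u=np.array([.237,.972]);v=np.array([-.972,.237])
eyes.snapshot('side')
for q in spotter.place_of('side','mould')[:1]: p=at('side',q['location'],0); print(q['p'],(p-h)@u,(p-h)@v)
p=get_obs()['tool_pos'][:2]; print('tcp',(p-h)@u,(p-h)@v)
"
```

```text
clock: 29.25
tool_pos: [0.4813, -0.0572, 0.0145]
orientation: [180.0, 0.0, -103.7]
force: [-0.2, -2.3, -2.1]
opening: 0.0525
gripper_force: 1.1
clock: 29.88
tool_pos: [0.486, -0.0379, 0.0146]
orientation: [180.0, 0.0, -103.7]
force: [-1.1, -2.7, -2.4]
opening: 0.0524
gripper_force: 1.2
clock: 30.25
tool_pos: [0.4881, -0.0293, 0.0146]
orientation: [180.0, -0.0, -103.7]
force: [-0.3, -2.0, -1.4]
opening: 0.0526
gripper_force: 1.3
0.67 -0.01023971880475346 0.0013745712880484018
tcp -0.08946593707219429 -0.0006090315338517282
```

```bash
python3 -m crank '[0,0,0,-2,0,0,0.6, 0,0,0,-2,0,0,0.6, 0,0,0,-2,0,0,0.6]'
python3 -m crank '[0,0,0,-1,0,0,0.6, 0,0,0,-1,0,0,0.6]' | grep -E 'force|tool'
python3 -m crank '[0,0,0,-1,0,0,0.6, 0,0,0,-1,0,0,0.6]' | grep -E 'force|tool'
```

```text
clock: 30.72
tool_pos: [0.4895, -0.0237, 0.0147]
orientation: [180.0, -0.0, -103.7]
force: [-1.2, -4.7, 1.5]
opening: 0.0525
gripper_force: 2.2
tool_pos: [0.49, -0.0217, 0.0147]
force: [-1.0, -4.3, 2.1]
gripper_force: 2.6
tool_pos: [0.4904, -0.0198, 0.0146]
force: [-1.5, -5.2, 2.2]
gripper_force: 2.6
```

```bash
python3 -m crank '[0,0,0,-0.7,0,0,0.6, 0,0,0,-0.7,0,0,0.6]' | grep -E 'force|tool'
python3 -m crank '[0,0,0,-0.7,0,0,0.6, 0,0,0,-0.7,0,0,0.6]' | grep -E 'force|tool'
```

```text
tool_pos: [0.4907, -0.0185, 0.0147]
force: [-1.1, -4.4, 2.3]
gripper_force: 2.7
tool_pos: [0.491, -0.0172, 0.0146]
force: [-1.2, -5.0, 1.7]
gripper_force: 2.7
```

```bash
python3 -c "
from h import *
im=eyes.snapshot('side');cv2.imwrite('pics/s5.png',cv2.resize(im[140:365,140:440],(800,600),interpolation=cv2.INTER_CUBIC))
h=np.array([.509,.058]);u=np.array([.237,.972]);v=np.array([-.972,.237])
for q in spotter.place_of('side','mould')[:1]: p=at('side',q['location'],0); print(q['p'],(p-h)@u,(p-h)@v)
"
```

```text
0.78 -0.010055599489723548 0.003348573921577309
```

View pics/s5.png

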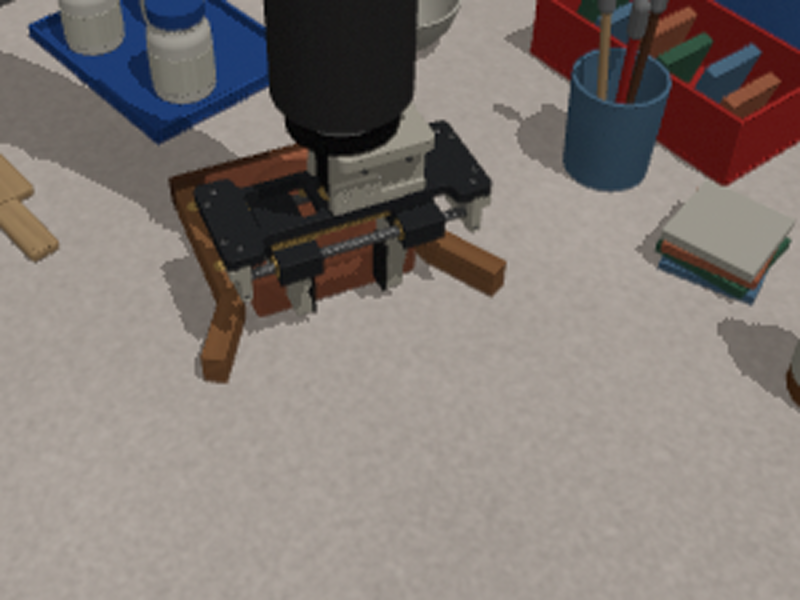

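The mould is inside the rails and centred, with its rear face at (260–410, 290). It is nearly home, so I keep creeping until the force rises.

```bash
python3 -m crank '[0,0,0,-0.7,0,0,0.6, 0,0,0,-0.7,0,0,0.6]' | grep -E 'force|tool'
python3 -m crank '[0,0,0,-0.7,0,0,0.6, 0,0,0,-0.7,0,0,0.6]' | grep -E 'force|tool'
```

```text
tool_pos: [0.4914, -0.0158, 0.0147]
force: [-1.4, -5.1, 3.4]
gripper_force: 2.9
tool_pos: [0.4917, -0.0145, 0.0147]
force: [-1.6, -4.9, 3.8]
gripper_force: 2.9
```

```bash
python3 -m crank '[0,0,0,-0.6,0,0,0.6, 0,0,0,0,0,0,0.6]' | grep -E 'force|tool'
```

```text
tool_pos: [0.4918, -0.0139, 0.0146]
force: [-1.3, -6.4, 3.4]
gripper_force: 3.0
```

```bash
python3 -m crank '[0,0,0,-0.6,0,0,0.6, 0,0,0,0,0,0,0.6]' | grep -E 'force|tool'
```

```text
tool_pos: [0.4918, -0.0139, 0.0146]
force: [-0.7, -9.9, 2.5]
gripper_force: 4.9
```

```bash
python3 -m crank '[0,0,0,-0.6,0,0,0.6, 0,0,0,0,0,0,0.6]' | grep -E 'force|tool'
```

```text
tool_pos: [0.4918, -0.0139, 0.0147]
force: [0.3, -13.6, 3.6]
gripper_force: 6.7
```

```bash
python3 -m crank '[0,0,0,-0.6,0,0,0.6, 0,0,0,0,0,0,0.6]' | grep -E 'force|tool'
```

```text
tool_pos: [0.4918, -0.0138, 0.0147]
force: [1.7, -18.3, 3.8]
gripper_force: 8.5
```

The mould is on the stop: the TCP has halted and the force is rising. I back off.

```bash
python3 -m crank '[0,0,0,2,0,0,0.6, 0,0,0,5,0,0,0.6, 0,0,0,15,0,0,0.6, 0,0,0,25,0,0,0.6, 0,0,0,25,0,0,0.6]' >/dev/null
python3 -m crank '[0,0,0,0,0,-40,0.6, 0,0,0,0,0,-50,0.6, 0,0,0,30,0,-50,0.6, 0,0,0,50,0,-50,0.6, 0,0,0,50,0,0,0.6]' >/dev/null
python3 -m crank '[0,0,0,50,0,0,0.6, 0,0,0,50,0,0,0.6, 0,0,0,50,0,0,0.6, 0,0,0,0,0,0,0.6, 0,0,0,0,0,0,0.6]'
python3 -c "
from h import *
im=eyes.snapshot('top');cv2.imwrite('pics/t6.png',cv2.resize(im[120:330,130:450],(800,525),interpolation=cv2.INTER_CUBIC))
h=np.array([.509,.058]);u=np.array([.237,.972]);v=np.array([-.972,.237])
for c in ('top','side'):
  eyes.snapshot(c)
  for n,z in (('mould',0),('jar_blue',.005),('jar_yellow',.005),('jar_white',.005)):
    for q in spotter.place_of(c,n)[:1]: p=at(c,q['location'],z); print(c,n,round(q['p'],2),p.round(3),(p-h)@u,(p-h)@v)
"
```

```text
clock: 35.2
tool_pos: [0.4098, -0.3484, 0.1984]
orientation: [180.0, 0.0, -103.8]
force: [-0.2, -0.6, 0.1]
opening: 0.0527
gripper_force: 0.0
top mould 0.86 [0.516 0.056] -0.00010370911130936683 -0.007747483102972671
top jar_blue 0.57 [0.532 0.289] 0.22973913180537345 0.03242381652885673
top jar_yellow 0.76 [0.583 0.401] 0.35035856515406893 0.009612538638457875
top jar_white 0.74 [0.489 0.402] 0.3293924498950344 0.10040125786059163
side mould 0.85 [0.509 0.059] 0.001364310692871554 0.00037498651547821047
side jar_yellow 0.68 [0.572 0.386] 0.3337261995820103 0.016340231620477742
side jar_white 0.73 [0.496 0.396] 0.32555155399348273 0.09236049615665481
```

View pics/t6.png

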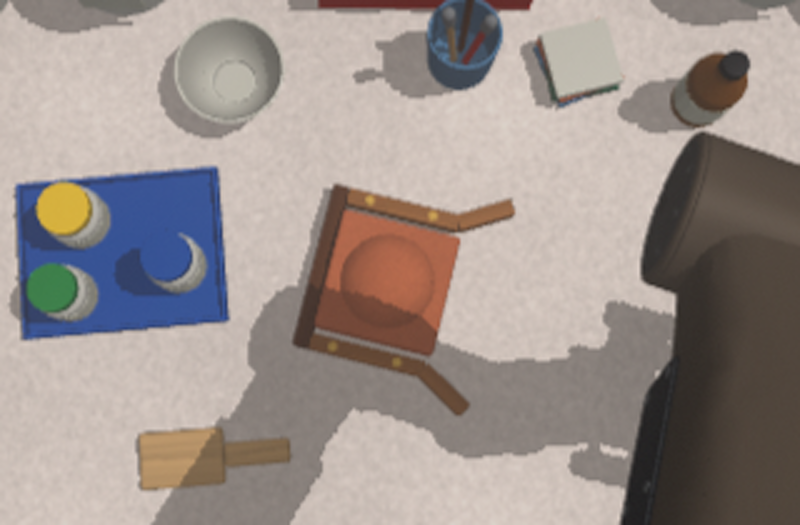

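The mould sits square against the back stop at (387,281). All three jars stand upright on the tray and the bystanders have not moved.

```bash
python3 -c "
from plant import ctrl
print(ctrl.close_job())"
```

```text
the job is handed in; nothing more can be done
None
```

I handed the job in at about 35 s: the blue and yellow jars stand upright on the tray beside the green one, the mould sits square against the back stop, and nothing else looks moved; no verdict came back.

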